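Grind a dose in the hand coffee mill

ROBOT

A 6-joint arm with a two-finger parallel gripper is mounted at the origin on the work surface; the furniture and walls round the work are solid. World frame = base frame: x ahead of the robot, y to its left, z up, the work surface at z = 0. Lengths are in m, angles in rad, forces in N, time in s.
With the tool pointing down it reaches from about 0.35 to 0.975 m from the base axis. Payload 4.9 kg.
Tool frame: the origin (TCP) lies at the very end of the fingers, on their centre line; the grasp point (between the pads) lies 19 mm behind it; x points along the fingers, y is the direction in which the jaws open and shut, and the axes are right-handed (so a half turn about x gives the same grasp; the last joint's range is limited). The gripper opens to 85 mm and grips with 20 to 120 N. Pads are 22 mm wide; open, the fingers measure 114 mm over their backs; the gripper's body (76 mm by 85 mm) begins 54 mm behind the grasp point. The pads swing forward as they close: fully open they stand 13 mm farther back than shut.
Start: joints at [1.074, 0.053, 1.613, -0, 1.476, -0.119], TCP at [0.231, 0.581, 0.231] pointing down, gripper open.
Joint ranges: [-3.01, 3.01], [-1.01, 2.22], [0.06, 2.58], [-1.02, 4.17], [0.09, 2.62], [-3.14, 3.14]. Speed limits (rad/s): [2.57, 2.57, 3.14, 3.14, 3.14, 3.14].

INTERFACE

Orientations are given as a rotation vector (axis times angle).
In Python, from station import ctrl, get_image, calibration, finish_job, search_frame, cut_out, mark_of gives the robot as it stands. The module is installed in compiled form; this text tells all that it offers.
- The arm moves only by the tool arm_command, never from a script. Its argument "plan" is a list that holds one entry, the list of rows, each a list of 7 numbers: the shift along the tool's x, y, z in m, then the turn, a rotation vector about the tool's x, y, z in degrees, then the finger opening in m, from 0 to 0.0854. A call has 1 to 20 rows; each row shifts and turns the pose as measured when the row begins, along the tool's axes as they then stand; what a row does not reach is not made up. A row lasts 1/12 s, in which the tool goes at most 41.7 mm and 7.16 degrees, less where a joint would pass 70% of its speed; a pose out of reach is approached as far as the arm can. A call with a gripper value outside its range is refused whole. The fingers move at their own pace and stop on an object; "squeeze" is the grip in N (left out, the last holds). Time passes only in rows, so rows that do not move let the fingers close. It gives the time, the measured TCP pose, the force and the opening at its end, in the units of the state.
- ctrl.get_obs(): the state, without advancing time (a new reading comes with each control period).
- get_image(name): name is "side" or "top"; returns the picture (400x640x3 uint8, red, green, blue); there is no depth.
- calibration(name): a dict with "fx", "fy", "cx", "cy" (pixels), "k1" (the pictures are not rectified: a ray, as slopes to the right and down, at radius r is drawn at 1 + k1 r^2 times it, then the intrinsics apply), "cam_to_world" (4x4, takes a point from camera to world coordinates). Camera axes: x right, y down, z forward; pixel columns grow to the right and rows downward; lengths in m; the calibration is good to about 2 mm. A picture is of the moment at which its call begins. calibration takes no time and is no camera call.
- finish_job(): hands the job in, once; it reports no verdict.
Trained networks look in the newest picture that a camera, given by its name, has taken for a name from the list of things; names that differ only in an ending like _2 or _b are one class to them, and where a whole thing is asked for, a point or a joint stands for the part that bears it (a point fixed in the world has none). Each returns a list of dicts, best first, with "conf" (0 to 1); they miss things now and then, are a little off and sometimes report something else, mostly with a low value. They report only what shows in the picture. A call takes as long as a camera call.
- search_frame(camera, thing): "at" ([x, y, z] in m, in the coordinates of the camera as it stood for that picture, good to about 4 mm: the middle of the surface that is visible of it).
- cut_out(camera, thing): "mask" (400x640 bool, what is visible of it).
- mark_of(camera, thing): "at" ([x, y, z] in m, in the coordinates of the camera as it stood for that picture, good to about 4 mm: a listed point, or the origin of a listed thing).
The state is a dict: "t": time; "q": joint angles; "dq": joint speeds; "effort": joint torques, N m; "tool_pos": TCP position; "tool_rot": TCP orientation; "contact_force": force on the tool from outside, world axes, zero at the start; "wrist_torque": the same for the moment, N m; "opening": finger opening in m.
Only numpy, scipy, OpenCV 4.12 (cv2) and the standard library are available. Lean on these libraries where they do the work, as an engineer would, in place of code of your own. Each camera call takes 0.05 s, during which the arm holds its last target. There are 200 camera calls.

TASK

Grind a small dose of coffee: take the black knob of the steel coffee mill and crank it clockwise, seen from above, through two full turns, so that the crank ends where it began; then let go. Keep a slow, even pace through the heavy point in each turn, never faster at any moment than a turn in two seconds. Leave the white spice mill beside it alone.

Things in the scene. Friction and masses are not known exactly. Their poses are not given: they have to be found in the camera images.
- coffee_knob (a point): centre (half-way up) of the upright black knob on the crank of the steel coffee mill: a cylinder 26 mm in diameter, 46 mm tall, spinning freely on its own vertical pin, to be pinched from above; its underside is 11 mm above the flat steel crank arm. The mill has a steel shell 68 mm in diameter over an amber jar, and its black foot is fixed to the worktop. The crank starts in any direction.
- coffee_axis (a point): point on the vertical turning axis of the coffee mill's crank, over the centre of the mill, level with the knob's centre (194 mm above the worktop). The knob runs round it in a level circle of radius 65 mm. The point does not turn with the crank.
- coffee_crank (a joint): angle of the coffee mill's crank, rad: 0 at the start, growing clockwise seen from above, counting on through whole turns (two turns = 12.57). It turns stiffly and stays where it is left: the push at the knob is 1 to 6 N for much of a turn, rising to about 11 N at the heavy point, a quarter of a turn after the start and again one turn later.
- spice_knob (a point): centre of the pale wooden knob of the other crank mill, the spice mill: same form and size, but a white shell over a green jar. To be left alone. The two mills may stand in either place, about 0.3 m apart, their cranks in any direction. At the right a wall shelf hangs 0.53 m above the worktop (x beyond 0.5, y below -0.29): keep the wrist clear of it.

How it is judged:
On the way:
1. the first turn of the coffee mill is done (value of joint coffee_crank above 6 rad), for 0.1 s.
At the end, for the whole second after the job is handed in: the coffee mill's crank has made two full turns clockwise, within 25 degrees, and is at rest; the spice mill's knob is within 20 mm of where it was (value of joint coffee_crank between 12.13 and 13 rad and velocity of joint coffee_crank between -0.1 and 0.1 rad/s and distance of spice_knob from where it was at the start of the episode below 0.02 m); the robot touches nothing.
It fails at once if once turning, the coffee mill was raced or jerked: faster than a turn in about two seconds (3.3 rad/s) (value of joint coffee_crank between 0.25 and 12.2 rad and velocity of joint coffee_crank above 3.3 rad/s).
It fails at once if the coffee mill was cranked backwards more than 15 degrees behind its start (value of joint coffee_crank below -0.26 rad).
It fails at once if the spice mill was turned: its knob moved more than 20 mm (distance of spice_knob from where it was at the start of the episode above 0.02 m).
It also fails if it takes over 61 s, if anything falls off the work surface, if the arm or the gripper's body presses on something with over 40 N, if the wrist force passes 120 N, or if a joint passes its speed limit or range.

## Working session

There is one attempt and no reset: what is moved stays moved. The work goes in short steps, Python scripts to look and compute and a tool call to move; the robot and the scene stay as the last step left them, time stands still between calls to the robot, and variables do not carry over. Pictures are saved under pics/ and viewed, about 8 in all and at most 12, crops included, and the job is handed in when it is done.

Besides the shell and the picture viewer there is one more tool, called as name([rows], argument=value, ...), one row to a line, values as JSON. arm_command: Moves the arm, as the interface text tells. Its arguments: {"type":"object","properties":{"plan":{"type":"array","items":{"type":"array","items":{"type":"array","items":{"type":"number"}}}},"squeeze":{"type":"number"}},"required":["plan"]}

```bash
mkdir -p pics; cat > h.py <<'E'
from station import *
import numpy as np, cv2
from scipy.spatial.transform import Rotation as R
def W(cam,p):
    T=np.array(calibration(cam)["cam_to_world"]); return T[:3,:3]@np.array(p)+T[:3,3]
def save(cam,n):
    im=get_image(cam); cv2.imwrite(f"pics/{n}.png",im[:,:,::-1]); return im
E
python3 - <<'E'
from h import *
np.set_printoptions(precision=4,suppress=True)
a=save("side","s0"); b=save("top","t0")
cv2.imwrite("pics/st.png",np.vstack([a,b])[:,:,::-1][::1,::1])
for c in("side","top"):
    for t in("coffee_knob","coffee_axis","spice_knob"):
        for d in mark_of(c,t)[:2]: print(c,t,d["conf"],W(c,d["at"]))
o=ctrl.get_obs(); print(o["t"],o["tool_pos"],R.from_rotvec(o["tool_rot"]).as_matrix(),o["opening"])
E
```

```text
side coffee_knob 0.46 [0.4928 0.1989 0.1943]
side coffee_axis 0.64 [0.501  0.1298 0.1965]
side spice_knob 0.88 [ 0.5027 -0.2169  0.1954]
top coffee_knob 0.53 [0.4949 0.1962 0.196 ]
top coffee_axis 0.83 [0.5026 0.1317 0.1912]
top coffee_axis 0.4 [ 0.5035 -0.2132  0.1939]
top spice_knob 0.71 [ 0.505  -0.2119  0.1927]
0.4 [0.2305 0.5808 0.2311] [[-0.0001  0.3689  0.9295]
 [-0.0003  0.9295 -0.3689]
 [-1.     -0.0003 -0.    ]] 0.08554095228104885
```

View pics/s0.png

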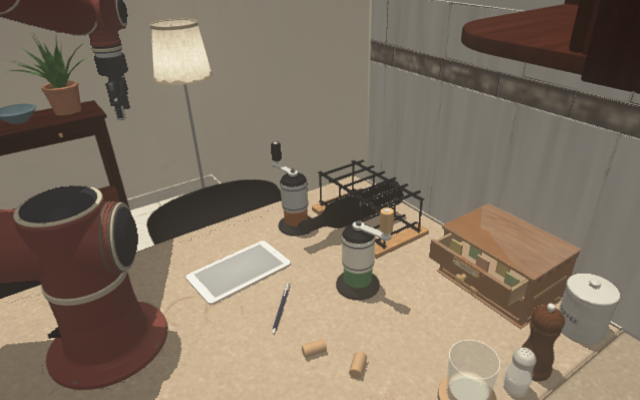

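View pics/t0.png

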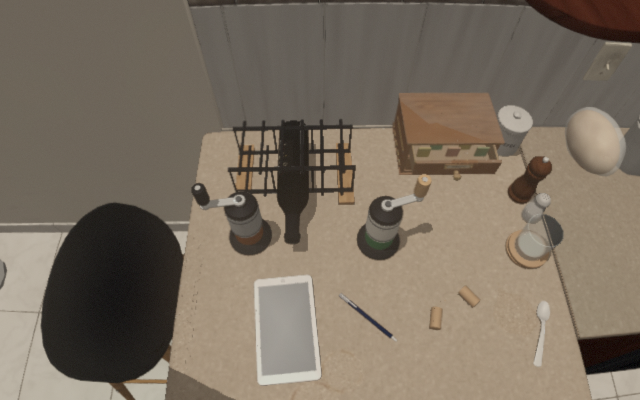

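The coffee mill (amber jar) is on the left, with its black knob at top (200,195) / side (276,150). The spice mill is on the right, with its knob at top (422,185). The measured knob radius is 67 mm and its height 0.195 m, both as expected. Next I check the height of the rack behind it.

```bash
python3 - <<'E'
from h import *
from itertools import product
def ray(c,u,v):
    k=calibration(c); K=np.array([[k["fx"],0,k["cx"]],[0,k["fy"],k["cy"]],[0,0,1.]])
    p=cv2.undistortPoints(np.array([[[u,v]]],float),K,np.array([k["k1"],0,0,0,0.]))[0,0]
    T=np.array(k["cam_to_world"]); d=T[:3,:3]@[p[0],p[1],1]; return T[:3,3],d/np.linalg.norm(d)
def tri(s,t):
    a,d=ray("side",*s); b,e=ray("top",*t)
    x=np.linalg.lstsq(np.c_[d,-e],b-a,rcond=None)[0]; p=a+d*x[0];q=b+e*x[1]
    return ((p+q)/2).round(3),np.linalg.norm(p-q).round(3)
print("knob",tri((276,151),(201,195)))
S=[(320,173),(356,164),(422,191)]; T=[(237,123),(351,122),(353,193),(232,193)]
for s,t in product(S,T): print(s,t,*tri(s,t))
E
```

```text
knob (array([0.492, 0.193, 0.195]), np.float64(0.001))
(320, 173) (237, 123) [0.637 0.15  0.148] 0.102
(320, 173) (351, 122) [ 0.498 -0.072  0.29 ] 0.121
(320, 173) (353, 193) [ 0.448 -0.078  0.258] 0.006
(320, 173) (232, 193) [0.572 0.152 0.111] 0.046
(356, 164) (237, 123) [0.732 0.163 0.105] 0.015
(356, 164) (351, 122) [ 0.561 -0.077  0.265] 0.057
(356, 164) (353, 193) [ 0.492 -0.092  0.248] 0.063
(356, 164) (232, 193) [0.625 0.137 0.105] 0.14
(422, 191) (237, 123) [ 1.003  0.211 -0.131] 0.09
(422, 191) (351, 122) [ 0.716 -0.1    0.133] 0.004
(422, 191) (353, 193) [ 0.601 -0.126  0.141] 0.148
(422, 191) (232, 193) [ 0.772  0.125 -0.034] 0.279
```

arm_command([
  [[-0.01,-0.02,0.03,0,0,0,0.085],[-0.01,-0.02,0.03,0,0,0,0.085],[-0.01,-0.02,0.03,0,0,0,0.085],[0,-0.02,0.03,0,0,0,0.085],[0,-0.02,0.03,0,0,0,0.085],[0,-0.02,0.03,0,0,0,0.085],[0,-0.02,0.03,0,0,0,0.085],[0,-0.02,0.03,0,0,0,0.085],[0,-0.02,0.03,0,0,0,0.085],[0,-0.02,0.03,0,0,0,0.085]],
])

```text
t: 1.23
tool_pos: [0.4406, 0.2778, 0.2629]
tool_rot: [0.287, 1.55, -0.283]
contact_force: [-0.7, 0.8, 0.2]
opening: 0.0853
```

Rack top is about 0.13 m, well under the fingers. I go above the knob and look.

arm_command([
  [[0,-0.019,0.026,0,0,0,0.085],[0,-0.019,0.026,0,0,0,0.085],[0,-0.019,0.026,0,0,0,0.085],[0,0,0,0,0,0,0.085]],
])

```text
t: 1.57
tool_pos: [0.4979, 0.1873, 0.2638]
tool_rot: [0.292, 1.545, -0.289]
contact_force: [-0.0, -0.6, 0.9]
opening: 0.0851
```

```bash
python3 - <<'E'
from h import *
np.set_printoptions(precision=4,suppress=True)
a=save("side","s1"); b=save("top","t1")
cv2.imwrite("pics/c1.png",np.hstack([cv2.resize(a[90:250,200:360],(400,400)),cv2.resize(b[120:280,140:300],(400,400))])[:,:,::-1])
for c in("side","top"):
    for t in("coffee_knob","coffee_axis"):
        for d in mark_of(c,t)[:1]: print(c,t,d["conf"],W(c,d["at"]))
o=ctrl.get_obs(); print(o["t"],o["tool_pos"],R.from_rotvec(o["tool_rot"]).as_matrix(),o["q"])
E
```

```text
side coffee_knob 0.59 [0.4951 0.1993 0.1936]
side coffee_axis 0.76 [0.497  0.1317 0.1981]
top coffee_knob 0.72 [0.4931 0.1977 0.1953]
top coffee_axis 0.95 [0.505  0.1317 0.1916]
1.8667 [0.4951 0.1926 0.2637] [[ 0.0048  0.3551  0.9348]
 [ 0.0031  0.9348 -0.3551]
 [-1.      0.0046  0.0034]] [ 0.2298 -0.1947  1.7941  0.0019  1.5368 -0.978 ]
```

View pics/c1.png

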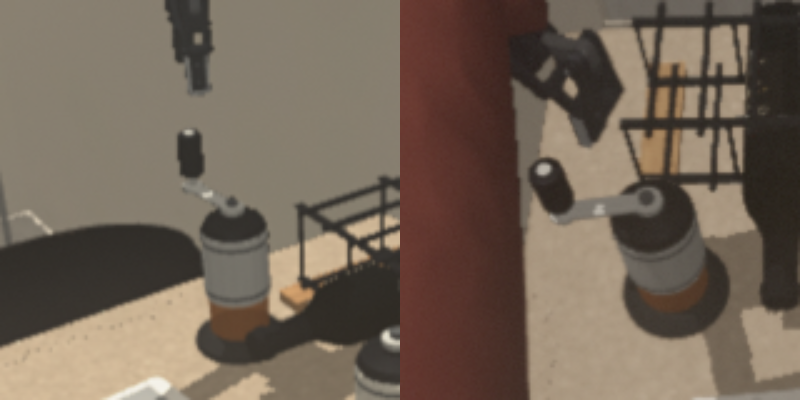

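arm_command([
  [[0.014,0.004,-0.002,0,0,0,0.085],[0.015,0,0,0,0,0,0.085],[0.015,0,0,0,0,0,0.085],[0.015,0,0,0,0,0,0.085],[0.015,0,0,0,0,0,0.085],[0.012,0,0,0,0,0,0.085],[0,0,0,0,0,0,0.085]],
])

```text
t: 2.45
tool_pos: [0.4906, 0.2058, 0.17]
tool_rot: [0.279, 1.549, -0.27]
contact_force: [-0.7, -0.7, -0.3]
opening: 0.0849
```

```bash
python3 - <<'E'
from h import *
a=save("side","s2"); b=save("top","t2")
cv2.imwrite("pics/c2.png",np.hstack([cv2.resize(a[90:250,200:360],(400,400)),cv2.resize(b[120:280,140:300],(400,400))])[:,:,::-1])
o=ctrl.get_obs(); print(o["t"],o["tool_pos"],o["tool_rot"],o["contact_force"])
E
```

```text
2.55 [0.49208633 0.20587628 0.17278822] [ 0.28068994  1.54577978 -0.26944816] [-0.40862398  0.21882847  0.55625875]
```

View pics/c2.png

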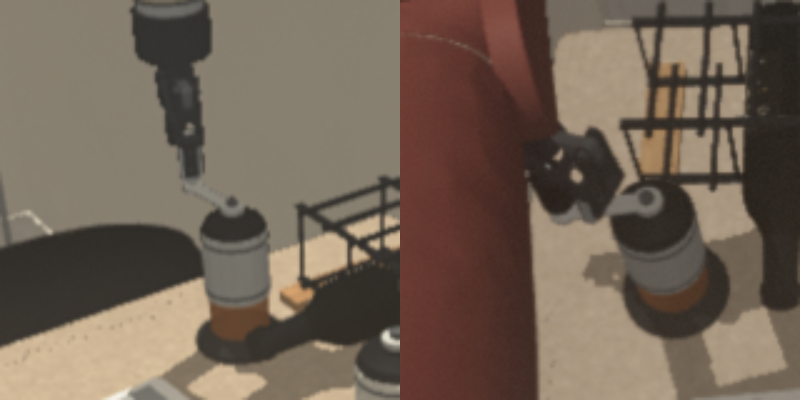

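arm_command([
  [[-0.003,-0.007,0.004,0,0,0,0.085],[0,0,0,0,0,0,0.085],[0,0,0,0,0,0,0.085]],
])

```text
t: 2.8
tool_pos: [0.4949, 0.1981, 0.1789]
tool_rot: [0.281, 1.541, -0.267]
contact_force: [0.1, 0.4, -0.4]
opening: 0.0847
```

```bash
python3 - <<'E'
from h import *
for i in range(3):
  get_image("top"); o=ctrl.get_obs(); print(o["t"],o["tool_pos"],o["tool_rot"],o["contact_force"])
E
```

```text
2.85 [0.49522002 0.19809373 0.17929245] [ 0.2811079   1.5407253  -0.26684675] [-0.24962099  0.06161639  0.35165476]
2.9 [0.49505217 0.19815656 0.17902974] [ 0.28104458  1.54117668 -0.26690055] [-0.17230798  0.19707467 -0.55416218]
2.95 [0.49481741 0.19816031 0.17865963] [ 0.28079306  1.54179861 -0.26705744] [-0.79856802  0.2470818  -0.86503025]
```

Good: within about 1 mm. Close on the knob.

arm_command([
  [[0,0,0,0,0,0,0.01],[0,0,0,0,0,0,0.01],[0,0,0,0,0,0,0.01],[0,0,0,0,0,0,0.01],[0,0,0,0,0,0,0.01],[0,0,0,0,0,0,0.01],[0,0,0,0,0,0,0.01],[0,0,0,0,0,0,0.01],[0,0,0,0,0,0,0.01],[0,0,0,0,0,0,0.01]],
], squeeze=60)

```text
t: 3.78
tool_pos: [0.495, 0.1963, 0.1801]
tool_rot: [0.277, 1.541, -0.271]
contact_force: [-0.4, 0.7, 0.8]
opening: 0.0246
```

```bash
cat > st.py <<'E'
from h import *
import sys
np.set_printoptions(precision=4,suppress=True)
C=np.array([0.502,0.132]); o=ctrl.get_obs(); p=o["tool_pos"]; d=p[:2]-C
M=R.from_rotvec(o["tool_rot"]).as_matrix()
print(o["t"],p,"open",o["opening"],"F",o["contact_force"],"tq",o["wrist_torque"],"q",o["q"])
a0=np.arctan2(.0653,-.0075); a=np.degrees(a0-np.arctan2(d[1],d[0]))
print("radius",np.hypot(*d),"cw angle deg mod360",a%360); print(M)
n=int(sys.argv[1]) if len(sys.argv)>1 else 20; s=float(sys.argv[2]) if len(sys.argv)>2 else 4
# suggested tool-axis rows: chords of circle from current angle, first corrects radius
th=np.arctan2(d[1],d[0]); rr=.065; pts=[np.r_[C+np.array([np.cos(th-np.radians(s*k)),np.sin(th-np.radians(s*k))])*rr] for k in range(n+1)]
for k in range(n):
    v=np.r_[pts[k+1]-pts[k],0]; print((M.T@v*1000).round(1)[1:],end=" ")
E
python3 st.py
```

```text
3.7833 [0.495  0.1963 0.1801] open 0.024625534956541576 F [-0.4179  0.683   0.8137] tq [-0.2318  0.0774  0.0037] q [ 0.2386 -0.1414  1.8875 -0.0017  1.3826 -0.9822]
radius 0.06464462031059288 cw angle deg mod360 0.3468467733962464
[[ 0.0129  0.3426  0.9394]
 [ 0.0014  0.9395 -0.3426]
 [-0.9999  0.0058  0.0117]]
[1.9 4.1] [1.6 4.3] [1.3 4.4] [1.  4.4] [0.7 4.5] [0.3 4.5] [0.  4.5] [-0.3  4.5] [-0.6  4.5] [-0.9  4.4] [-1.2  4.4] [-1.5  4.3] [-1.8  4.2] [-2.1  4. ] [-2.4  3.9] [-2.7  3.7] [-2.9  3.5] [-3.1  3.3] [-3.4  3. ] [-3.6  2.8]
```

arm_command([
  [[0,0.002,0.004,0,0,0,0.01],[0,0.0016,0.0043,0,0,0,0.01],[0,0.0013,0.0044,0,0,0,0.01],[0,0.001,0.0044,0,0,0,0.01],[0,0.0007,0.0045,0,0,0,0.01],[0,0.0003,0.0045,0,0,0,0.01]],
])

```text
t: 4.28
tool_pos: [0.5153, 0.1948, 0.18]
tool_rot: [0.273, 1.562, -0.274]
contact_force: [-8.5, 1.2, 4.1]
opening: 0.0247
```

```bash
python3 st.py 20 5
```

```text
4.2833 [0.5153 0.1948 0.18  ] open 0.0246666052286374 F [-8.5047  1.2186  4.0683] tq [0.1186 0.7583 0.0356] q [ 0.2248 -0.0817  1.8327  0.003   1.3989 -0.9989]
radius 0.0641724806778234 cw angle deg mod360 18.517555104930743
[[-0.0088  0.3407  0.9401]
 [ 0.0011  0.9402 -0.3407]
 [-1.     -0.002  -0.0086]]
[0.5 5.6] [0.  5.7] [-0.4  5.7] [-0.9  5.6] [-1.4  5.5] [-1.9  5.3] [-2.4  5.2] [-2.8  4.9] [-3.2  4.7] [-3.6  4.4] [-4.  4.] [-4.3  3.7] [-4.6  3.3] [-4.9  2.9] [-5.1  2.4] [-5.3  2. ] [-5.5  1.5] [-5.6  1. ] [-5.6  0.5] [-5.7  0. ]
```

```bash
cat >> st.py <<'E'
L=float(sys.argv[3]) if len(sys.argv)>3 else 5.7
print("\nrows:")
for k in range(n):
    t=th-np.radians(s*(k+.5)); v=M.T@np.r_[np.sin(t),-np.cos(t),0]*L; print((v.round(1)[1:]/1000).tolist(),end=" ")
E
python3 st.py 16 4 6 | tail -1
```

```text
[0.0006, 0.006] [0.0002, 0.006] [-0.0002, 0.006] [-0.0006, 0.006] [-0.001, 0.005900000000000001] [-0.0015, 0.0058] [-0.0019, 0.0057] [-0.0023, 0.0056] [-0.0026, 0.0054] [-0.003, 0.0052] [-0.0034, 0.005] [-0.0037, 0.0047] [-0.004, 0.0045] [-0.0043, 0.004200000000000001] [-0.0046, 0.0039] [-0.004900000000000001, 0.0035]
```

arm_command([
  [[0,0.0006,0.006,0,0,0,0.01],[0,0.0002,0.006,0,0,0,0.01],[0,-0.0002,0.006,0,0,0,0.01],[0,-0.0006,0.006,0,0,0,0.01],[0,-0.001,0.006,0,0,0,0.01],[0,-0.0015,0.006,0,0,0,0.01],[0,-0.002,0.0057,0,0,0,0.01],[0,-0.0023,0.0056,0,0,0,0.01],[0,-0.0026,0.0054,0,0,0,0.01],[0,-0.003,0.0052,0,0,0,0.01],[0,-0.0034,0.005,0,0,0,0.01],[0,-0.0037,0.0047,0,0,0,0.01],[0,-0.004,0.0045,0,0,0,0.01],[0,-0.0043,0.0042,0,0,0,0.01]],
])

```text
t: 5.45
tool_pos: [0.5583, 0.1595, 0.18]
tool_rot: [0.282, 1.63, -0.249]
contact_force: [-6.4, 8.1, 4.0]
opening: 0.0244
```

```bash
python3 st.py 20 4.5 6
```

```text
5.45 [0.5583 0.1595 0.18  ] open 0.024441764392982037 F [-6.3548  8.0729  3.9788] tq [ 0.8473  0.6091 -0.0292] q [ 0.1298  0.0245  1.7302  0.0422  1.4528 -1.1125]
radius 0.06261922711688962 cw angle deg mod360 70.52055614518954
[[-0.0705  0.3289  0.9417]
 [ 0.033   0.9443 -0.3273]
 [-0.997   0.008  -0.0775]]
[-3.7  3.5] [-4.   3.2] [-4.2  2.8] [-4.4  2.5] [-4.6  2.1] [-4.8  1.8] [-4.9  1.4] [-5.  1.] [-5.1  0.6] [-5.1  0.2] [-5.1 -0.2] [-5.1 -0.6] [-5. -1.] [-4.9 -1.4] [-4.8 -1.7] [-4.6 -2.1] [-4.5 -2.5] [-4.3 -2.8] [-4.  -3.1] [-3.8 -3.4] 
rows:
[-0.0044, 0.0040999999999999995] [-0.0047, 0.0037] [-0.005, 0.0033] [-0.0052, 0.0029] [-0.0054, 0.0025] [-0.0056, 0.0021000000000000003] [-0.0058, 0.0016] [-0.005900000000000001, 0.0012] [-0.006, 0.0007] [-0.006, 0.0003] [-0.006, -0.0002] [-0.006, -0.0007] [-0.005900000000000001, -0.0011] [-0.0058, -0.0016] [-0.0056, -0.0021000000000000003] [-0.0055, -0.0025] [-0.0052, -0.0029] [-0.005, -0.0033] [-0.0047, -0.0037] [-0.0044, -0.004]
```

arm_command([
  [[0,-0.0044,0.0041,0,-0.6,-0.2,0.01],[0,-0.0047,0.0037,0,-0.6,-0.2,0.01],[0,-0.005,0.0033,0,-0.6,-0.2,0.01],[0,-0.0052,0.0029,0,-0.6,-0.2,0.01],[0,-0.0054,0.0025,0,-0.5,-0.2,0.01],[0,-0.0056,0.0021,0,-0.5,-0.2,0.01],[0,-0.0058,0.0016,0,-0.5,-0.3,0.01],[0,-0.006,0.0012,0,-0.4,-0.3,0.01],[0,-0.006,0.0007,0,-0.4,-0.3,0.01],[0,-0.006,0.0003,0,-0.4,-0.3,0.01]],
])

```text
t: 6.28
tool_pos: [0.5657, 0.1301, 0.1801]
tool_rot: [0.275, 1.547, -0.23]
contact_force: [8.6, 10.1, -3.8]
opening: 0.0246
```

```bash
cat >> st.py <<'E'
ax=M.T@np.cross(M[:,0],[0,0,-1]); print("\ntilt fix deg (tool xyz)",np.degrees(ax))
g=p-0.019*M[:,0]; g2=g[:2]-C; print("grasp pt radius",np.hypot(*g2),"cw",np.degrees(a0-np.arctan2(g2[1],g2[0]))%360,"z",g[2])
E
python3 st.py 20 4.5 6
```

```text
6.2833 [0.5657 0.1301 0.1801] open 0.024599526608690813 F [ 8.6084 10.0737 -3.778 ] tq [ 0.9744 -0.8274 -0.0161] q [ 0.0854 -0.0282  1.7815  0.0261  1.373  -1.1676]
radius 0.06368157586008373 cw angle deg mod360 98.25766435051355
[[ 0.0132  0.3169  0.9484]
 [ 0.0268  0.948  -0.3172]
 [-0.9996  0.0296  0.004 ]]
[-4.9  1.3] [-5.   0.9] [-5.1  0.5] [-5.1  0.1] [-5.1 -0.3] [-5.1 -0.7] [-5.  -1.1] [-4.9 -1.5] [-4.7 -1.9] [-4.6 -2.2] [-4.4 -2.6] [-4.2 -2.9] [-3.9 -3.2] [-3.7 -3.5] [-3.4 -3.8] [-3.1 -4.1] [-2.7 -4.3] [-2.4 -4.5] [-2.  -4.7] [-1.7 -4.8] 
rows:
[-0.0058, 0.0015] [-0.005900000000000001, 0.001] [-0.006, 0.0006] [-0.006, 0.0001] [-0.006, -0.0004] [-0.005900000000000001, -0.0008] [-0.005900000000000001, -0.0013] [-0.0057, -0.0018] [-0.0056, -0.0022] [-0.0054, -0.0026] [-0.0052, -0.003] [-0.004900000000000001, -0.0034] [-0.0046, -0.0038] [-0.0043, -0.004200000000000001] [-0.004, -0.0045] [-0.0036, -0.0048] [-0.0032, -0.0050999999999999995] [-0.0028, -0.0053] [-0.0024, -0.0055] [-0.002, -0.0057] 
tilt fix deg (tool xyz) [-0.      0.2287 -1.6986]
grasp pt radius 0.06344842619441039 cw 98.72487792617277 z 0.19906918219603578
```

arm_command([
  [[0,-0.0058,0.0013,0,0,-0.3,0.01],[0,-0.0059,0.001,0,0,-0.3,0.01],[0,-0.006,0.0006,0,0,-0.3,0.01],[0,-0.006,0.0001,0,0,-0.3,0.01],[0,-0.006,-0.0004,0,0,-0.3,0.01],[0,-0.0059,-0.0008,0,0,-0.3,0.01],[0,-0.0058,-0.0013,0,0,-0.3,0.01],[0,-0.0057,-0.0018,0,0.1,-0.3,0.01],[0,-0.0056,-0.0022,0,0.1,-0.2,0.01],[0,-0.0054,-0.0026,0,0.1,-0.2,0.01],[0,-0.0052,-0.003,0,0.1,-0.2,0.01],[0,-0.0049,-0.0034,0,0.1,-0.2,0.01],[0,-0.0046,-0.0038,0,0.1,-0.2,0.01],[0,-0.0043,-0.0042,0,0.1,-0.2,0.01]],
])

```text
t: 7.45
tool_pos: [0.5459, 0.0847, 0.1801]
tool_rot: [0.263, 1.512, -0.225]
contact_force: [10.5, 1.3, -4.1]
opening: 0.0246
```

```bash
python3 st.py 20 4.5 6|grep -v '^\[[-0-9 .]* [-0-9.]*\] \[' 
```

```text
7.45 [0.5459 0.0847 0.1801] open 0.024563452090510432 F [10.4861  1.2724 -4.0602] tq [-0.3556 -1.1066 -0.0218] q [ 0.0107 -0.1172  1.8661  0.0171  1.345  -1.2508]
radius 0.06455372387562912 cw angle deg mod360 143.7028601309988
[[ 0.0475  0.3069  0.9505]
 [ 0.0172  0.9512 -0.308 ]
 [-0.9987  0.0309  0.04  ]]
rows:
[-0.0050999999999999995, -0.0031] [-0.004900000000000001, -0.0035] [-0.0046, -0.0039] [-0.004200000000000001, -0.004200000000000001] [-0.0039, -0.0046] [-0.0035, -0.0048] [-0.0031, -0.0050999999999999995] [-0.0027, -0.0053] [-0.0023, -0.0055] [-0.0019, -0.0057] [-0.0014, -0.0058] [-0.0009, -0.005900000000000001] [-0.0005, -0.006] [0.0, -0.006] [0.0005, -0.006] [0.0009, -0.005900000000000001] [0.0014, -0.0058] [0.0019, -0.0057] [0.0023, -0.0055] [0.0027, -0.0053] 
tilt fix deg (tool xyz) [-0.      2.2898 -1.7732]
grasp pt radius 0.06418435487993396 cw 144.49195700661352 z 0.19909804654212815
```

```bash
python3 st.py 20 3.6 6.5|grep -A1 rows 
```

```text
rows:
[-0.0056, -0.0033] [-0.0053, -0.0037] [-0.0050999999999999995, -0.004] [-0.0048, -0.0043] [-0.0046, -0.0046] [-0.0043, -0.004900000000000001] [-0.0039, -0.0052] [-0.0036, -0.0054] [-0.0033, -0.0056] [-0.0029, -0.0058] [-0.0025, -0.006] [-0.0022, -0.0060999999999999995] [-0.0018, -0.0062] [-0.0014, -0.0063] [-0.001, -0.0064] [-0.0006, -0.0065] [-0.0002, -0.0065] [0.0003, -0.0065] [0.0007, -0.0065] [0.0011, -0.0064]
```

arm_command([
  [[0,-0.0056,-0.0033,0,0.4,-0.3,0.01],[0,-0.0053,-0.0037,0,0.4,-0.3,0.01],[0,-0.0051,-0.004,0,0.4,-0.3,0.01],[0,-0.0048,-0.0043,0,0.4,-0.3,0.01],[0,-0.0046,-0.0046,0,0.4,-0.3,0.01],[0,-0.0043,-0.0049,0,0.4,-0.3,0.01],[0,-0.0039,-0.0052,0,0.4,-0.2,0.01],[0,-0.0036,-0.0054,0,0.4,-0.2,0.01],[0,-0.0033,-0.0056,0,0.4,-0.2,0.01],[0,-0.0029,-0.0058,0,0.4,-0.2,0.01],[0,-0.0025,-0.006,0,0.4,-0.1,0.01],[0,-0.0022,-0.0061,0,0.4,-0.1,0.01],[0,-0.0018,-0.0062,0,0.4,0,0.01],[0,-0.0014,-0.0063,0,0.4,0,0.01],[0,-0.001,-0.0064,0,0.4,0,0.01],[0,-0.0006,-0.0065,0,0.4,0,0.01],[0,-0.0002,-0.0065,0,0.4,0,0.01]],
])

```text
t: 8.87
tool_pos: [0.4698, 0.0746, 0.1801]
tool_rot: [0.27, 1.561, -0.211]
contact_force: [5.9, 4.4, -4.1]
opening: 0.0247
```

```bash
python3 st.py 20 4 6.5|grep -v '^\[[-0-9 .]* [-0-9.]*\] \[[-0-9]*\.* '
```

```text
8.8667 [0.4698 0.0746 0.1801] open 0.024724926661911128 F [ 5.9332  4.4079 -4.0917] tq [-0.3046 -1.3174 -0.0931] q [-0.0212 -0.2858  2.0099  0.0375  1.4169 -1.2914]
radius 0.06579541449915075 cw angle deg mod360 215.87177916529734
[[ 0.0015  0.3015  0.9535]
 [ 0.037   0.9528 -0.3014]
 [-0.9993  0.0358 -0.0098]]
rows:
[0.0015, -0.0063] [0.002, -0.0062] [0.0024, -0.006] [0.0028, -0.005900000000000001] [0.0032, -0.0056] [0.0036, -0.0054] [0.004, -0.0050999999999999995] [0.0043, -0.0048] [0.0047, -0.0045] [0.005, -0.004200000000000001] [0.0052, -0.0038] [0.0055, -0.0035] [0.0057, -0.0031] [0.005900000000000001, -0.0027] [0.0060999999999999995, -0.0022] [0.0062, -0.0018] [0.0063, -0.0014] [0.0064, -0.0009] [0.0065, -0.0005] [0.0065, -0.0] 
tilt fix deg (tool xyz) [-0.     -0.5606 -2.049 ]
grasp pt radius 0.066423461955652 cw 215.59525188111908 z 0.19905295274799426
```

arm_command([
  [[0,0.0015,-0.0063,0,0.2,-0.2,0.01],[0,0.002,-0.0062,0,0.2,-0.2,0.01],[0,0.0024,-0.006,0,0.2,-0.2,0.01],[0,0.0028,-0.0059,0,0.2,-0.2,0.01],[0,0.0032,-0.0056,0,0.2,-0.1,0.01],[0,0.0036,-0.0054,0,0.2,-0.1,0.01],[0,0.004,-0.0051,0,0.2,0,0.01],[0,0.0043,-0.0048,0,0.2,0,0.01],[0,0.0047,-0.0045,0,0.1,0,0.01],[0,0.005,-0.0042,0,0.1,0,0.01],[0,0.0052,-0.0038,0,0.1,0,0.01],[0,0.0055,-0.0035,0,0.1,0,0.01],[0,0.0057,-0.0031,0,0,0,0.01],[0,0.0059,-0.0027,0,0,0,0.01],[0,0.0061,-0.0022,0,0,0,0.01],[0,0.0062,-0.0018,0,0,0,0.01]],
])

```text
t: 10.2
tool_pos: [0.4419, 0.1598, 0.1801]
tool_rot: [0.252, 1.526, -0.232]
contact_force: [16.3, -10.4, -8.1]
opening: 0.0244
```

```bash
python3 st.py 20 4 6.5|grep -v '^\[[-0-9 .]* [-0-9.]*\] \[[-0-9]*\.* '
```

```text
10.2 [0.4419 0.1598 0.1801] open 0.024378122976775 F [ 16.284  -10.4141  -8.1053] tq [-1.7741 -1.701  -0.0173] q [ 0.1874 -0.3224  2.0385  0.0019  1.3918 -1.0743]
radius 0.06623889948281712 cw angle deg mod360 301.39004601373915
[[ 0.0327  0.3042  0.952 ]
 [ 0.0081  0.9524 -0.3046]
 [-0.9994  0.0177  0.0287]]
[4.5 0.7] [4.4 1. ] [4.3 1.3] [4.2 1.6] [4.1 1.9] [4.  2.2] [3.8 2.5] [3.6 2.7] [3.4 3. ] [3.2 3.2] [3.  3.4] [2.7 3.6] [2.5 3.8] [2.2 4. ] [1.9 4.1] [1.6 4.2] [1.3 4.3] [1.  4.4] [0.7 4.5] [0.4 4.5] 
rows:
[0.0064, 0.001] [0.0063, 0.0015] [0.0062, 0.0019] [0.0060999999999999995, 0.0023] [0.005900000000000001, 0.0028] [0.0057, 0.0032] [0.0054, 0.0035] [0.0052, 0.0039] [0.004900000000000001, 0.0043] [0.0046, 0.0046] [0.0043, 0.004900000000000001] [0.0039, 0.0052] [0.0035, 0.0055] [0.0031, 0.0057] [0.0027, 0.005900000000000001] [0.0023, 0.0060999999999999995] [0.0019, 0.0062] [0.0014, 0.0063] [0.001, 0.0064] [0.0006, 0.0065] 
tilt fix deg (tool xyz) [-0.      1.643  -1.0126]
grasp pt radius 0.06673919304813393 cw 301.0461071152002 z 0.19907151772468523
```

arm_command([
  [[0,0.0059,0.001,0,0.2,0,0.01],[0,0.0058,0.0016,0,0.2,0,0.01],[0,0.0056,0.0021,0,0.2,0,0.01],[0,0.0054,0.0026,0,0.2,0,0.01],[0,0.0052,0.003,0,0.1,0,0.01],[0,0.0049,0.0034,0,0,0,0.01],[0,0.0046,0.0038,0,0,0,0.01],[0,0.0043,0.0042,0,0,0,0.01],[0,0.0039,0.0045,0,-0.1,0,0.01],[0,0.0035,0.0049,0,-0.1,0,0.01],[0,0.0031,0.0052,0,-0.1,0,0.01],[0,0.0026,0.0054,0,-0.2,0,0.01],[0,0.0022,0.0056,0,-0.2,0,0.01]],
])

```text
t: 11.28
tool_pos: [0.4903, 0.1957, 0.18]
tool_rot: [0.233, 1.574, -0.26]
contact_force: [-5.4, -3.2, 3.1]
opening: 0.0247
```

```bash
python3 st.py 20 4 6|grep -v '^\[[-0-9 .]* [-0-9.]*\] \[[-0-9]*\.* '
```

```text
11.2833 [0.4903 0.1957 0.18  ] open 0.02472327734059397 F [-5.3801 -3.1837  3.1446] tq [ 0.1401  0.2184 -0.0333] q [ 0.2435 -0.1274  1.8751 -0.0091  1.4167 -1.012 ]
radius 0.06475234218320844 cw angle deg mod360 356.1171290356931
[[-0.02    0.3085  0.951 ]
 [-0.0143  0.951  -0.3088]
 [-0.9997 -0.0197 -0.0146]]
[2.  4.1] [1.7 4.2] [1.4 4.3] [1.1 4.4] [0.8 4.5] [0.5 4.5] [0.2 4.5] [-0.1  4.5] [-0.4  4.5] [-0.8  4.5] [-1.1  4.4] [-1.4  4.3] [-1.7  4.2] [-2.   4.1] [-2.2  3.9] [-2.5  3.8] [-2.8  3.6] [-3.   3.4] [-3.2  3.2] [-3.5  2.9] 
rows:
[0.0027, 0.0054] [0.0023, 0.0055] [0.0019, 0.0057] [0.0015, 0.0058] [0.0011, 0.005900000000000001] [0.0007, 0.006] [0.0003, 0.006] [-0.0002, 0.006] [-0.0006, 0.006] [-0.001, 0.005900000000000001] [-0.0014, 0.0058] [-0.0018, 0.0057] [-0.0022, 0.0056] [-0.0026, 0.0054] [-0.003, 0.0052] [-0.0033, 0.005] [-0.0037, 0.0048] [-0.004, 0.0045] [-0.0043, 0.004200000000000001] [-0.0046, 0.0039] 
tilt fix deg (tool xyz) [-0.     -0.838   1.1307]
grasp pt radius 0.0649512761257584 cw 356.4901387081653 z 0.1989798778163665
```

arm_command([
  [[0,0.0027,0.0054,0,-0.3,0.1,0.01],[0,0.0023,0.0055,0,-0.3,0.1,0.01],[0,0.0019,0.0057,0,-0.3,0.1,0.01],[0,0.0015,0.0058,0,-0.3,0.1,0.01],[0,0.0011,0.0059,0,-0.3,0,0.01],[0,0.0007,0.006,0,-0.3,0,0.01],[0,0.0003,0.006,0,-0.3,0,0.01],[0,-0.0002,0.006,0,-0.3,0,0.01],[0,-0.0006,0.006,0,-0.3,0,0.01],[0,-0.001,0.006,0,-0.3,0,0.01],[0,-0.0014,0.0058,0,-0.3,0,0.01],[0,-0.0018,0.0057,0,-0.3,0,0.01],[0,-0.0022,0.0056,0,-0.3,0,0.01],[0,-0.0026,0.0054,0,-0.3,0,0.01],[0,-0.003,0.0052,0,-0.3,0,0.01],[0,-0.0033,0.005,0,-0.3,0,0.01],[0,-0.0037,0.0048,0,-0.3,0,0.01],[0,-0.004,0.0045,0,-0.3,0,0.01]],
])

```text
t: 12.78
tool_pos: [0.5405, 0.1821, 0.1799]
tool_rot: [0.253, 1.6, -0.23]
contact_force: [-1.3, 12.6, -1.2]
opening: 0.0246
```

```bash
python3 st.py 20 3.3 6.3|grep -v '^\[[-0-9 .]* [-0-9.]*\] \[[-0-9]*\.* '
```

```text
12.7833 [0.5405 0.1821 0.1799] open 0.024631069410267024 F [-1.3265 12.6112 -1.1682] tq [ 1.3393 -0.2916 -0.0285] q [ 0.1807 -0.0184  1.7725  0.0281  1.4233 -1.0884]
radius 0.06316602304521239 cw angle deg mod360 44.08960661588592
[[-0.0401  0.3017  0.9526]
 [ 0.0209  0.9534 -0.3011]
 [-0.999   0.0079 -0.0445]]
[-1.4  3.5] [-1.6  3.4] [-1.8  3.3] [-2.   3.2] [-2.1  3.1] [-2.3  2.9] [-2.5  2.8] [-2.6  2.7] [-2.8  2.5] [-2.9  2.3] [-3.1  2.2] [-3.2  2. ] [-3.3  1.8] [-3.4  1.6] [-3.5  1.4] [-3.5  1.2] [-3.6  1. ] [-3.7  0.8] [-3.7  0.6] [-3.7  0.4] 
rows:
[-0.0023, 0.0058] [-0.0027, 0.0057] [-0.003, 0.0055] [-0.0033, 0.0054] [-0.0036, 0.0052] [-0.0039, 0.004900000000000001] [-0.004200000000000001, 0.0047] [-0.0044, 0.0045] [-0.0047, 0.004200000000000001] [-0.004900000000000001, 0.0039] [-0.0050999999999999995, 0.0036] [-0.0053, 0.0033] [-0.0055, 0.003] [-0.0057, 0.0027] [-0.0058, 0.0024] [-0.006, 0.002] [-0.0060999999999999995, 0.0017] [-0.0062, 0.0013] [-0.0062, 0.001] [-0.0063, 0.0006] 
tilt fix deg (tool xyz) [-0.     -2.5511 -0.4505]
grasp pt radius 0.06332046558932525 cw 44.85521100235276 z 0.19884805481764922
```

arm_command([
  [[0,-0.0023,0.0058,0,-0.5,-0.1,0.01],[0,-0.0027,0.0057,0,-0.5,-0.1,0.01],[0,-0.003,0.0055,0,-0.5,-0.1,0.01],[0,-0.0033,0.0054,0,-0.5,-0.1,0.01],[0,-0.0036,0.0052,0,-0.5,-0.2,0.01],[0,-0.0039,0.0049,0,-0.5,-0.2,0.01],[0,-0.0042,0.0047,0,-0.5,-0.2,0.01],[0,-0.0044,0.0045,0,-0.4,-0.2,0.01],[0,-0.0047,0.0042,0,-0.4,-0.2,0.01],[0,-0.0049,0.0039,0,-0.4,-0.2,0.01],[0,-0.0051,0.0036,0,-0.3,-0.2,0.01],[0,-0.0053,0.0033,0,-0.3,-0.2,0.01],[0,-0.0055,0.003,0,-0.3,-0.2,0.01],[0,-0.0057,0.0027,0,-0.2,-0.2,0.01],[0,-0.0058,0.0024,0,-0.2,-0.2,0.01],[0,-0.006,0.002,0,-0.2,-0.2,0.01],[0,-0.0061,0.0017,0,-0.1,-0.2,0.01],[0,-0.0062,0.0013,0,0,-0.2,0.01]],
])

```text
t: 14.28
tool_pos: [0.5632, 0.148, 0.18]
tool_rot: [0.257, 1.557, -0.174]
contact_force: [13.4, 14.8, -6.6]
opening: 0.0246
```

```bash
python3 st.py 20 3.4 6.3|grep -v '^\[[-0-9 .]* [-0-9.]*\] \[[-0-9]*\.* '
```

```text
14.2833 [0.5632 0.148  0.18  ] open 0.024631980957770243 F [13.4069 14.8316 -6.5949] tq [ 0.3423 -1.3986 -0.0873] q [ 0.1048 -0.0256  1.7795  0.0512  1.3728 -1.2009]
radius 0.06323775014226476 cw angle deg mod360 81.91048066441628
[[ 0.0098  0.2711  0.9625]
 [ 0.0515  0.9611 -0.2712]
 [-0.9986  0.0522 -0.0046]]
[-3.4  1.9] [-3.5  1.6] [-3.6  1.4] [-3.7  1.2] [-3.7  1. ] [-3.8  0.8] [-3.8  0.6] [-3.8  0.3] [-3.9  0.1] [-3.8 -0.1] [-3.8 -0.4] [-3.8 -0.6] [-3.8 -0.8] [-3.7 -1. ] [-3.6 -1.3] [-3.6 -1.5] [-3.5 -1.7] [-3.4 -1.9] [-3.2 -2.1] [-3.1 -2.3] 
rows:
[-0.0055, 0.003] [-0.0057, 0.0027] [-0.0058, 0.0023] [-0.006, 0.002] [-0.0060999999999999995, 0.0016] [-0.0062, 0.0013] [-0.0062, 0.0009] [-0.0063, 0.0005] [-0.0063, 0.0002] [-0.0063, -0.0002] [-0.0063, -0.0006] [-0.0062, -0.001] [-0.0062, -0.0013] [-0.0060999999999999995, -0.0017] [-0.006, -0.002] [-0.0058, -0.0024] [-0.0057, -0.0027] [-0.0055, -0.0031] [-0.0053, -0.0034] [-0.0050999999999999995, -0.0037] 
tilt fix deg (tool xyz) [-0.     -0.2617 -2.9924]
grasp pt radius 0.06281714050829579 cw 82.7313260463539 z 0.19895037125260534
```

arm_command([
  [[0,-0.006,0.0035,0,0,-0.4,0.01],[0,-0.006,0.0032,0,0,-0.4,0.01],[0,-0.0062,0.003,0,0,-0.4,0.01],[0,-0.0064,0.0027,0,0,-0.4,0.01],[0,-0.0065,0.0023,0,0,-0.4,0.01],[0,-0.0066,0.002,0,0,-0.4,0.01],[0,-0.0067,0.0016,0,0,-0.4,0.01],[0,-0.0068,0.0013,0,0,-0.4,0.01],[0,-0.0069,0.0009,0,0,-0.4,0.01],[0,-0.0069,0.0005,0,0,-0.4,0.01],[0,-0.0069,0,0,0,-0.4,0.01],[0,-0.0068,-0.0005,0,0,-0.4,0.01],[0,-0.0066,-0.001,0,0.1,-0.4,0.01],[0,-0.0065,-0.0014,0,0.1,-0.4,0.01]],
])

```text
t: 15.45
tool_pos: [0.5536, 0.0951, 0.1799]
tool_rot: [0.213, 1.587, -0.181]
contact_force: [8.1, 6.0, -4.5]
opening: 0.0244
```

```bash
python3 st.py 20 3.8 6.5|grep -v '^\[[-0-9 .]* [-0-9.]*\] \[[-0-9]*\.* '
```

```text
15.45 [0.5536 0.0951 0.1799] open 0.024387403853196533 F [ 8.1221  6.0029 -4.4537] tq [ 0.2015 -1.3184 -0.0065] q [ 0.0256 -0.0482  1.8013  0.0243  1.4102 -1.299 ]
radius 0.06342128590261793 cw angle deg mod360 132.1038979598342
[[-0.0223  0.2479  0.9685]
 [ 0.0234  0.9686 -0.2474]
 [-0.9995  0.0172 -0.0274]]
[-4.  -1.7] [-3.8 -2. ] [-3.7 -2.2] [-3.6 -2.4] [-3.4 -2.7] [-3.2 -2.9] [-3.  -3.1] [-2.8 -3.3] [-2.6 -3.5] [-2.3 -3.6] [-2.1 -3.8] [-1.8 -3.9] [-1.6 -4. ] [-1.3 -4.1] [-1.  -4.2] [-0.7 -4.2] [-0.5 -4.3] [-0.2 -4.3] [ 0.1 -4.3] [ 0.4 -4.3] 
rows:
[-0.006, -0.0026] [-0.0058, -0.0029] [-0.0056, -0.0033] [-0.0054, -0.0037] [-0.0050999999999999995, -0.004] [-0.0048, -0.0044] [-0.0045, -0.0047] [-0.004200000000000001, -0.005] [-0.0039, -0.0052] [-0.0035, -0.0055] [-0.0031, -0.0057] [-0.0028, -0.005900000000000001] [-0.0024, -0.0060999999999999995] [-0.002, -0.0062] [-0.0015, -0.0063] [-0.0011, -0.0064] [-0.0007, -0.0065] [-0.0003, -0.0065] [0.0002, -0.0065] [0.0006, -0.0065] 
tilt fix deg (tool xyz) [ 0.     -1.5684 -0.9855]
grasp pt radius 0.06402448703254741 cw 132.208181084684 z 0.19886480120869185
```

arm_command([
  [[0,-0.006,-0.0026,0,0,-0.2,0.01],[0,-0.0058,-0.0029,0,0,-0.2,0.01],[0,-0.0056,-0.0033,0,0,-0.2,0.01],[0,-0.0054,-0.0037,0,0,-0.2,0.01],[0,-0.0051,-0.004,0,0,-0.2,0.01],[0,-0.0048,-0.0044,0,0,-0.2,0.01],[0,-0.0045,-0.0047,0,0,-0.2,0.01],[0,-0.0042,-0.005,0,0,-0.2,0.01],[0,-0.0039,-0.0052,0,0.1,-0.1,0.01],[0,-0.0035,-0.0055,0,0.1,-0.1,0.01],[0,-0.0031,-0.0057,0,0.1,-0.1,0.01],[0,-0.0028,-0.0059,0,0.1,-0.1,0.01],[0,-0.0024,-0.0061,0,0.1,0,0.01],[0,-0.002,-0.0062,0,0.1,0,0.01],[0,-0.0015,-0.0063,0,0.1,0,0.01],[0,-0.001,-0.0064,0,0.1,0,0.01],[0,-0.0005,-0.0065,0,0.1,0,0.01]],
])

```text
t: 16.87
tool_pos: [0.4637, 0.0777, 0.1799]
tool_rot: [0.219, 1.578, -0.166]
contact_force: [11.4, 11.0, -7.4]
opening: 0.025
```

```bash
python3 st.py 20 4.5 6.2|grep -v '^\[[-0-9 .]* [-0-9.]*\] \[[-0-9]*\.* '
```

```text
16.8667 [0.4637 0.0777 0.1799] open 0.024975283347336428 F [11.44   11.0103 -7.4268] tq [ 0.3691 -1.4878 -0.0905] q [-0.0135 -0.2905  2.014   0.0352  1.4308 -1.3449]
radius 0.06645480059200823 cw angle deg mod360 221.73668424258358
[[-0.0121  0.2423  0.9701]
 [ 0.035   0.9697 -0.2417]
 [-0.9993  0.0311 -0.0202]]
rows:
[0.0025, -0.0057] [0.0029, -0.0055] [0.0033, -0.0052] [0.0037, -0.005] [0.0040999999999999995, -0.0046] [0.0045, -0.0043] [0.0048, -0.0039] [0.0050999999999999995, -0.0036] [0.0053, -0.0032] [0.0056, -0.0027] [0.0058, -0.0023] [0.005900000000000001, -0.0018] [0.006, -0.0013] [0.0060999999999999995, -0.0009] [0.0062, -0.0004] [0.0062, 0.0001] [0.0062, 0.0006] [0.0060999999999999995, 0.0011] [0.006, 0.0015] [0.005900000000000001, 0.002] 
tilt fix deg (tool xyz) [ 0.     -1.1585 -1.7807]
grasp pt radius 0.06686911485629139 cw 221.24697667080608 z 0.19885985821065616
```

arm_command([
  [[0,0.0025,-0.0055,0,0,-0.2,0.01],[0,0.0029,-0.0053,0,0,-0.2,0.01],[0,0.0033,-0.005,0,0,-0.2,0.01],[0,0.0037,-0.0047,0,0,-0.1,0.01],[0,0.0041,-0.0044,0,0,0,0.01],[0,0.0044,-0.004,0,0,0,0.01],[0,0.0047,-0.0036,0,0,0,0.01],[0,0.005,-0.0032,0,0,0,0.01],[0,0.0052,-0.0028,0,0,0,0.01],[0,0.0054,-0.0023,0,0,0,0.01],[0,0.0056,-0.0018,0,0,0,0.01],[0,0.0057,-0.0013,0,0,0,0.01],[0,0.0058,-0.0008,0,0,0,0.01],[0,0.0058,-0.0003,0,0,0,0.01],[0,0.0058,0.0002,0,0,0,0.01]],
])

```text
t: 18.12
tool_pos: [0.4415, 0.1592, 0.1798]
tool_rot: [0.198, 1.552, -0.186]
contact_force: [8.5, -5.8, -4.1]
opening: 0.0247
```

```bash
python3 st.py 20 4.4 6|grep -v '^\[[-0-9 .]* [-0-9.]*\] \[[-0-9]*\.* '
```

```text
18.1167 [0.4415 0.1592 0.1798] open 0.024706944235774006 F [ 8.4999 -5.7782 -4.1373] tq [-1.2793 -0.7331  0.0316] q [ 0.1848 -0.3074  2.0272  0.0044  1.41   -1.1413]
radius 0.0663672257360293 cw angle deg mod360 300.778879740463
[[ 0.0108  0.2428  0.97  ]
 [ 0.0064  0.97   -0.2429]
 [-0.9999  0.0088  0.0089]]
[4.9 1.1] [4.8 1.4] [4.7 1.8] [4.5 2.2] [4.3 2.5] [4.1 2.8] [3.9 3.1] [3.6 3.4] [3.4 3.7] [3.1 3.9] [2.8 4.2] [2.4 4.4] [2.1 4.5] [1.7 4.7] [1.4 4.8] [1.  4.9] [0.6 5. ] [0.2 5. ] [-0.1  5. ] [-0.5  5. ] 
rows:
[0.005900000000000001, 0.0013] [0.0057, 0.0017] [0.0056, 0.0022] [0.0054, 0.0026] [0.0052, 0.003] [0.005, 0.0034] [0.0047, 0.0038] [0.0044, 0.0040999999999999995] [0.004, 0.0044] [0.0037, 0.0047] [0.0033, 0.005] [0.0029, 0.0052] [0.0025, 0.0054] [0.0021000000000000003, 0.0056] [0.0017, 0.0058] [0.0012, 0.005900000000000001] [0.0008, 0.006] [0.0003, 0.006] [-0.0002, 0.006] [-0.0006, 0.006] 
tilt fix deg (tool xyz) [ 0.      0.5113 -0.5057]
grasp pt radius 0.06650477780264498 cw 300.61087087266316 z 0.19877276751718317
```

arm_command([
  [[0,0.0059,0.0013,0,0,0,0.01],[0,0.0057,0.0017,0,0,0,0.01],[0,0.0056,0.0022,0,0,0,0.01],[0,0.0054,0.0026,0,0,0,0.01],[0,0.0052,0.003,0,0,0,0.01],[0,0.005,0.0034,0,0,0,0.01],[0,0.0047,0.0038,0,0,0,0.01],[0,0.0044,0.0041,0,0,0,0.01],[0,0.004,0.0044,0,0,0,0.01],[0,0.0037,0.0047,0,0,0,0.01],[0,0.003,0.0045,0,0,0,0.01],[0,0.002,0.004,0,0,0,0.01]],
])

```text
t: 19.12
tool_pos: [0.4834, 0.194, 0.1798]
tool_rot: [0.177, 1.586, -0.223]
contact_force: [-4.3, -5.6, 2.1]
opening: 0.0251
```

```bash
python3 st.py 6 4 4.5|grep -v '^\[[-0-9 .]* [-0-9.]*\] \[[-0-9]*\.* '
```

```text
19.1167 [0.4834 0.194  0.1798] open 0.025053551320382943 F [-4.3087 -5.585   2.0961] tq [ 0.0472  0.2587 -0.0087] q [ 0.2485 -0.1366  1.884  -0.0182  1.4274 -1.0656]
radius 0.06472158617546873 cw angle deg mod360 349.85198411248194
[[-0.0277  0.2507  0.9677]
 [-0.0256  0.9675 -0.2514]
 [-0.9993 -0.0318 -0.0204]]
[2.2 4. ] [1.9 4.1] [1.6 4.2] [1.3 4.3] [1.  4.4] [0.7 4.5] 
rows:
[0.0022, 0.0039] [0.0019, 0.0040999999999999995] [0.0016, 0.004200000000000001] [0.0013, 0.0043] [0.001, 0.0044] [0.0007, 0.0044] 
tilt fix deg (tool xyz) [ 0.     -1.1664  1.8197]
grasp pt radius 0.06504006137182478 cw 350.4190541880277 z 0.1987680748253448
```

arm_command([
  [[0,0.0022,0.0039,0,-0.3,0.5,0.01],[0,0.0019,0.004,0,-0.3,0.5,0.01],[0,0.001,0.003,0,-0.2,0.3,0.01],[0,0,0,0,0,0,0.01],[0,0,0,0,0,0,0.01]],
])

```text
t: 19.53
tool_pos: [0.4901, 0.1956, 0.1799]
tool_rot: [0.192, 1.585, -0.212]
contact_force: [3.6, -3.4, -2.7]
opening: 0.0248
```

```bash
python3 st.py 6 4 4.5|grep -v '^\[[-0-9 .]* [-0-9.]*\] \[[-0-9]*\.* '
```

```text
19.5333 [0.4901 0.1956 0.1799] open 0.024779085931852813 F [ 3.618  -3.3925 -2.7233] tq [-0.1489 -0.8497  0.0198] q [ 0.2406 -0.1255  1.8736 -0.0037  1.4204 -1.0731]
radius 0.06469258406868043 cw angle deg mod360 355.9316056027272
[[-0.0253  0.2535  0.967 ]
 [-0.01    0.9672 -0.2538]
 [-0.9996 -0.0161 -0.0219]]
[1.8 4.2] [1.5 4.3] [1.2 4.4] [0.9 4.4] [0.6 4.5] [0.3 4.5] 
rows:
[0.0018, 0.0040999999999999995] [0.0015, 0.004200000000000001] [0.0012, 0.0043] [0.0009, 0.0044] [0.0006, 0.0045] [0.0003, 0.0045] 
tilt fix deg (tool xyz) [-0.     -1.2554  0.9224]
grasp pt radius 0.0647930604364604 cw 356.3800431845227 z 0.198848958570224
```

arm_command([
  [[0,0.0018,0.0042,0,0,0,0.01],[0,0.0007,0.0015,0,0,0,0.01],[0,0,0,0,0,0,0.01],[0,0,0,0,0,0,0.01]],
])

```text
t: 19.87
tool_pos: [0.4934, 0.196, 0.1798]
tool_rot: [0.189, 1.594, -0.216]
contact_force: [1.6, -2.8, -1.2]
opening: 0.0246
```

arm_command([
  [[0,0,0,0,0,0,0.03],[0,0,0,0,0,0,0.04],[0,0,0,0,0,0,0.06],[0,0,0,0,0,0,0.07],[0,0,0,0,0,0,0.07],[0,0,0,0,0,0,0.07],[0,0,0,0,0,0,0.07]],
])

```text
t: 20.45
tool_pos: [0.4914, 0.1988, 0.1804]
tool_rot: [0.191, 1.599, -0.212]
contact_force: [-0.2, -0.5, 0.4]
opening: 0.0702
```

```bash
python3 st.py 6 4 4.5|grep -v '^\[[-0-9 .]* [-0-9.]*\] \[[-0-9]*\.* '; python3 - <<'E'
from h import *
for c in("side","top"):
    get_image(c)
    for t in("coffee_knob","spice_knob"):
        for d in mark_of(c,t)[:1]: print(c,t,d["conf"],W(c,d["at"]))
E
```

```text
20.45 [0.4914 0.1988 0.1804] open 0.07017153161412125 F [-0.226  -0.4556  0.4109] tq [-0.0515 -0.026   0.044 ] q [ 0.2432 -0.1113  1.8599  0.0014  1.4332 -1.0723]
radius 0.067609578835492 cw angle deg mod360 357.5012077918016
[[-0.0394  0.2524  0.9668]
 [-0.0083  0.9675 -0.2529]
 [-0.9992 -0.018  -0.036 ]]
[1.7 4.2] [1.4 4.3] [1.1 4.4] [0.8 4.5] [0.4 4.5] [0.1 4.5] 
rows:
[0.0017, 0.004200000000000001] [0.0014, 0.0043] [0.0011, 0.0044] [0.0008, 0.0044] [0.0004, 0.0045] [0.0001, 0.0045] 
tilt fix deg (tool xyz) [-0.     -2.0612  1.0326]
grasp pt radius 0.06765285481120802 cw 358.14783608661855 z 0.19941443096940326
side coffee_knob 0.48 [0.49416357 0.19653097 0.19052621]
side spice_knob 0.8 [ 0.49856838 -0.21455722  0.19535864]
top coffee_knob 0.63 [0.49318568 0.1981965  0.19494123]
top spice_knob 0.69 [ 0.50533177 -0.21293642  0.19440421]
```

Free and no contact. Lift straight up.

arm_command([
  [[-0.008,0,0,0,0,0,0.07],[-0.015,0,0,0,0,0,0.07],[-0.015,0,0,0,0,0,0.07],[-0.02,0,0,0,0,0,0.07],[-0.02,0,0,0,0,0,0.07],[-0.02,0,0,0,0,0,0.07],[0,0,0,0,0,0,0.07],[0,0,0,0,0,0,0.07],[0,0,0,0,0,0,0.07]],
])

```text
t: 21.5
tool_pos: [0.495, 0.1992, 0.2849]
tool_rot: [0.191, 1.6, -0.213]
contact_force: [-0.7, 0.3, -0.6]
opening: 0.07
```

```bash
python3 - <<'E'
from h import *
a=save("side","s3"); 
b=save("top","t3")
cv2.imwrite("pics/c3.png",np.hstack([cv2.resize(a[60:300,200:440],(400,400)),cv2.resize(b[120:280,140:300],(400,400))])[:,:,::-1])
for c in("side","top"):
    for t in("coffee_knob","spice_knob"):
        for d in mark_of(c,t)[:1]: print(c,t,d["conf"],W(c,d["at"]))
o=ctrl.get_obs(); print(o["t"],o["tool_pos"],o["contact_force"])
E
```

```text
side coffee_knob 0.58 [0.49323882 0.19600695 0.19226122]
side spice_knob 0.9 [ 0.50130146 -0.21587395  0.19512084]
top coffee_knob 0.51 [0.49343124 0.19618927 0.19581345]
top spice_knob 0.68 [ 0.50535588 -0.21423146  0.19162351]
21.8 [0.49429999 0.19898431 0.28318946] [-0.26034708 -0.64320851  0.00824055]
```

View pics/c3.png

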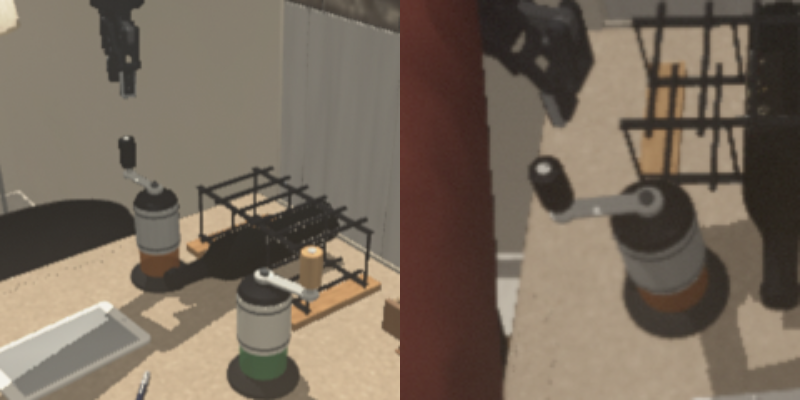

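The crop shows the crank back where it started, with the knob at crop (550,180) as before. The gripper is clear above it and the spice mill has not moved.

```bash
python3 -c "
from station import *
print(finish_job())"
```

```text
the job is handed in; nothing more can be done
None
```

I cranked the coffee mill clockwise through two full turns, let go of the knob, lifted clear and handed the job in. The whole job took about 22 s of robot time.

- **Pace:** the tool position showed about 2 to 5.5° per 1/12 s row, averaged over each call. That is at most about 1.1 rad/s, under the 3.3 rad/s limit. I could not see the speed within a row.
- **Crank angle:** both cameras put the knob at (0.493, 0.196), against about (0.494, 0.198) at the start. That is within about 2° of two full turns. I read the angle from the tool and the cameras, since the crank joint itself is not reported.
- **Spice mill:** its knob was at (0.501 to 0.505, -0.215) at the end, against (0.503 to 0.505, -0.214) at the start. The difference is within measurement noise.
- **Contact:** the gripper is about 65 mm above the knob, and the force reading is near zero.
- **Off nominal:** the tool tilted up to about 5° and side forces reached about 20 N while cranking. I corrected the tilt as I went and the grip held. My centre estimate was also 1 to 2 mm off in x, which did not matter. No check failed.

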